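# Hang the bench scraper back on its sprung hook

## Robot

A 6-joint arm with a two-finger parallel gripper is mounted at the origin on the work surface. World frame = base frame: x ahead of the robot, y to its left, z up, the work surface at z = 0. Lengths are in mm, angles in degrees, forces in N, time in s.
With the tool pointing down it reaches from about 300 to 850 mm from the base axis. Payload 4.2 kg.
Tool frame: the origin (TCP) lies on the centre line of the jaws, within the pads' length; the fingertips stand 14 mm ahead of it and the grasp point (between the pads) lies 5 mm behind it (env.finger_overhang is the z of the fingertips in the tool frame, in mm); z points along the fingers, y is the line along which they close (so a half turn about z gives the same grasp; the last joint's range is limited). The gripper opens to 91 mm and grips with 3 to 60 N. Pads are 32 mm wide; open, the fingers measure 118 mm over their backs; the gripper's body (76 mm by 178 mm) begins 60 mm behind the grasp point.
Start: joints at [73.854, 18.312, 89.639, -0, 72.044, -1.146], TCP at [148.823, 555.422, 227.976] pointing down, gripper open.
Joint ranges: [-177.97, 177.97], [-48.28, 115.42], [12.27, 149.76], [-77.06, 257.06], [2.81, 150.46], [-146.56, 146.56]. Speed limits (degrees/s): [147.25, 147.25, 180, 180, 180, 180].

## Interface

Orientations are given as [roll, pitch, yaw] about the fixed x, y, z axes, in that order (R = Rz(yaw) Ry(pitch) Rx(roll)).
In Python, from workcell import sensors, viewer, env gives the robot as it stands. The module is installed in compiled form; this text tells all that it offers.
- The arm moves only by the tool step_arm, never from a script. Its argument "plan" is one flat list of numbers, 6 for each row, row after row: the shift along the tool's x, y, z in cm, then the turn, a rotation vector about the tool's x, y, z in rad. In form: [x, y, z, wx, wy, wz, x, y, z, wx, wy, wz, ...]. A call has 1 to 5 rows; each row shifts and turns the commanded pose from where the row before left it, along the tool's axes as they then stand; what a row does not reach is not made up. A row lasts 1/12 s, in which the tool goes at most 41.7 mm and 7.16 degrees, less where a joint would pass 70% of its speed; a pose out of reach is approached as far as the arm can. A call is refused whole if a number of a shift passes 4.17 or a number of a turn 0.125, either way. A call with a gripper value outside its range is refused whole. "hand" is the finger opening in cm, from 0 to 9.12, set as the call begins (left out, the last holds). The fingers move at their own pace and stop on an object; "newtons" is the grip in N (left out, the last holds). Time passes only in rows, so rows that do not move let the fingers close. It gives the time, the measured TCP pose, the force, the opening and the grip force at its end, in the units of the state.
- sensors.state(): the state, without advancing time (a new reading comes with each control period).
- viewer.grab_frame(name): name is "scene" or "top" or "wrist"; returns a dict with "img" (384x512x3 uint8, red, green, blue), "fx", "fy", "cx", "cy" (pixels), "k1" (the pictures are not rectified: a ray, as slopes to the right and down, at radius r is drawn at 1 + k1 r^2 times it, then the intrinsics apply), "position" and "attitude" of the camera in the world. Camera axes: x right, y down, z forward; pixel columns grow to the right and rows downward; lengths in mm; the calibration is good to about 2 mm. A picture is of the moment at which its call begins. There is no depth.
- env.job_done(): hands the job in; it is judged then, once.
Trained networks look in a picture, given as the dict that the camera call returned (one of the last four; its "shot" number tells which), for a name from the list of things; names that differ only in an ending like _2 or _b are one class to them, and where a whole thing is asked for, a point or a joint stands for the part that bears it (a point fixed in the world has none). Each returns a list of dicts, best first, with "score" (0 to 1); they miss things now and then, are a little off and sometimes report something else, mostly with a low value. They report only what shows in the picture. A call takes as long as a camera call. They do not tell look-alikes from the thing itself.
- viewer.boxes_of(name, picture): "location" ([column, row] in pixels, amid what is visible of it).
- viewer.pinpoint(name, picture): "location" ([column, row] in pixels: a listed point, or the origin of a listed thing).
The state is a dict: "time_s": time; "qpos": joint angles; "qvel": joint speeds; "effort": joint torques, N m; "ee_pos": TCP position; "ee_rot": TCP orientation; "force": force on the tool from outside, world axes, zero at the start; "torque": the same for the moment, N m; "gripper_width": finger opening in mm; "gripper_force": force on a finger pad.
Only numpy, scipy, OpenCV 4.12 (cv2) and the standard library are available. Lean on these libraries where they do the work, as an engineer would, in place of code of your own. Each camera call takes 0.05 s, during which the arm holds its last target. There are 200 camera calls.

## Task

Pull the orange-handled scraper up out of its drying block and hang it back on the free yellow sprung hook between the other tools: slide its neck between the prongs from the front with the brass collar above the lips, push the collar gently back against the sprung roller, lower it behind the lips until it rests fully down on both prongs, hanging upright, and let go. Feel for the roller rather than trusting the measured depth: never load the hook with more than 20 N, don't set the neighbouring tools swinging, and leave the vials and the bottle where they are.

Things in the scene. Friction and masses are not known exactly. Their poses are not given: they have to be found in the camera images.
- scraper_grip (a point): Bench scraper to hang (about 220 g, 180 mm tall), upright: orange square grip 18 x 18 x 75 mm on top, then brass collar, steel neck, steel blade 46 (y) x 6 (x) x 50 mm high. This point: centre of the grip, 37.5 mm below the top, 42.5 mm above the collar's underside, 142.5 mm above the blade's edge. z is up along the tool, x normal to the blade. Either face may point forward when hung.
- scraper_collar (a point): Centre of the underside of the scraper's brass collar, the face that rests on the prongs. The collar is 30 x 30 mm square, 5 mm thick; below it is the square neck, 10 x 10 mm, 50 mm long, down to the blade. Axes as the grip's.
- stand: Grey fixed drying block 70 (x) x 100 (y) x 50 mm high, origin under its centre. The scraper's blade stands in a slot in its top, 8 mm (x) by 49 mm (y), 40 mm deep; the scraper comes free once pulled straight up by more than 40 mm.
- rail: Fixed aluminium tool rail on two posts, 360 mm along its y, bar top 160 mm above the bench. Origin on the bench below the bar's front face; its -x side is the front, facing roughly the robot. Five hooks 58 mm apart along y; the free one is one of the middle three, so it has a hanging neighbour on each side.
- hook: Free hook: yellow clamp block on the rail carrying a steel fork that points to -x. Origin on the bench under the rail bar's front face, axes as the rail's; tools enter moving along +x. Prongs: 8 mm wide, 8 mm thick, 16 mm apart, top at z = 165 mm, front ends flared into 15 mm guide horns. This pose is the clamp's: the fork with lips and roller is set up to 18 mm nearer or farther along x, unmeasured.
- hook_seat (a point): Nominal seat: where the centre of the collar's underside rests, level with the prongs' top, 76 mm in front of the hook's origin. True in y and z, but the real seat lies anywhere up to 18 mm off along x, so its depth must be felt or seen. The fork gives downwards a little when loaded: about 3 N per mm after the first 2 N, hard stop after 6 mm. Axes as the hook's.
- hook_lips (a point): Nominal point midway between the two yellow lips' rear top edges, 15 mm in front of the nominal seat (same unmeasured shift along x). One lip stands at the front of each prong, 5 mm above the prong's top, 6 mm deep along x. The collar must pass above them and come down behind them.
- hook_roller (a point): Nominal front of the black roller at rest (same unmeasured shift along x), 6 mm above the prongs' top. Roller 20 mm in diameter, 14 mm wide, axis along y, turning freely, sprung along x. At rest only 26 mm lie between it and the lips for the 30 mm collar: it must be pushed back 4 mm or more. Spring: 1 N to start, then 0.7 N per mm up to a hard stop after 8 mm (6.6 N).
- neighbour1_head (a point): Neighbour on the rail, blue brush: hangs by a ring from a plain pin 172 mm above the bench, 72 mm in front of the rail; ring top 180 mm, bottom about 50 mm above the bench; grip 18 mm wide, head 40 mm wide along y. This point: in its head, 100 mm below the pin, z along the tool. Swings sideways on the pin.
- neighbour1 (a joint): Sideways swing of the blue brush on its pin, 0 hanging plumb, in rad.
- neighbour2_head (a point): Neighbour on the rail, green-handled inspection mirror: hangs by a ring from a plain pin 172 mm above the bench, 72 mm in front of the rail; ring top 180 mm, bottom about 50 mm above the bench; grip 18 mm wide, head 40 mm wide along y. This point: in its head, 100 mm below the pin, z along the tool. Swings sideways on the pin.
- neighbour2 (a joint): Sideways swing of the green-handled inspection mirror on its pin, 0 hanging plumb, in rad.
- neighbour3_head (a point): Neighbour on the rail, black-handled pin spanner: hangs by a ring from a plain pin 172 mm above the bench, 72 mm in front of the rail; ring top 180 mm, bottom about 50 mm above the bench; grip 18 mm wide, head 40 mm wide along y. This point: in its head, 100 mm below the pin, z along the tool. Swings sideways on the pin.
- neighbour3 (a joint): Sideways swing of the black-handled pin spanner on its pin, 0 hanging plumb, in rad.
- neighbour4_head (a point): Neighbour on the rail, red-handled scoop: hangs by a ring from a plain pin 172 mm above the bench, 72 mm in front of the rail; ring top 180 mm, bottom about 50 mm above the bench; grip 18 mm wide, head 40 mm wide along y. This point: in its head, 100 mm below the pin, z along the tool. Swings sideways on the pin.
- neighbour4 (a joint): Sideways swing of the red-handled scoop on its pin, 0 hanging plumb, in rad.
- vial1_center (a point): White capped vial, 28 mm in diameter, 55 mm high, standing on the bench; this point is its centre half-way up. Leave alone.
- vial2_center (a point): White capped vial, 28 mm in diameter, 55 mm high, standing on the bench; this point is its centre half-way up. Leave alone.
- vial3_center (a point): White capped vial, 28 mm in diameter, 55 mm high, standing on the bench; this point is its centre half-way up. Leave alone.
- flask_center (a point): Amber bottle with black cap, 66 mm in diameter, 130 mm high; this point is half-way up. Leave alone.
Not all that is in view belongs to the job. Of the things that look like the part that bears scraper_grip, the smallest one is meant.

How it is judged:
By the outcome, as a careful person would: the job done as asked, in the order asked, and still so for the second after the job is handed in, with the robot touching nothing.
It also fails if it takes over 61 s, if anything falls off the work surface, if the arm or the gripper's body presses on something with over 40 N, if the wrist force passes 120 N, or if a joint passes its speed limit or range.

## Working session

There is one attempt and no reset: what is moved stays moved. The work goes in short steps, Python scripts to look and compute and a tool call to move; the robot and the scene stay as the last step left them, time stands still between calls to the robot, and variables do not carry over. Pictures are saved under pics/ and viewed, at most 10 in all, crops included, and the job is handed in when it is done.

Besides the shell and the picture viewer there is one more tool, called after ">>>" by a JSON object that holds its "api" and its "payload". step_arm: Moves the arm, as the interface text tells. Its arguments: {"type":"object","properties":{"plan":{"type":"array","items":{"type":"number"}},"hand":{"type":"number"},"newtons":{"type":"number"}},"required":["plan"]}

```bash
mkdir -p pics; cat > h.py <<'E'
import numpy as np, cv2
from scipy.spatial.transform import Rotation as R
from workcell import sensors, viewer, env
def rot(a):
    a=np.array(a,float)
    if a.shape==(3,3): return a
    return R.from_euler('xyz',a,degrees=True).as_matrix()
def K(p): return np.array([[p['fx'],0,p['cx']],[0,p['fy'],p['cy']],[0,0,1.]])
def ray(p,uv):
    x,y=(uv[0]-p['cx'])/p['fx'],(uv[1]-p['cy'])/p['fy']
    rd=np.hypot(x,y); r=rd
    for _ in range(30): r=rd/(1+p['k1']*r*r)
    s=r/rd if rd>0 else 1
    d=rot(p['attitude'])@np.array([x*s,y*s,1]); return np.array(p['position'],float),d/np.linalg.norm(d)
def tri(obs):
    A=np.zeros((3,3));b=np.zeros(3)
    for p,uv in obs:
        o,d=ray(p,uv);M=np.eye(3)-np.outer(d,d);A+=M;b+=M@o
    x=np.linalg.solve(A,b)
    res=[np.linalg.norm(np.cross(x-o,d)) for o,d in (ray(*q) for q in obs)]
    return x,res
def atz(p,uv,z):
    o,d=ray(p,uv);return o+d*(z-o[2])/d[2]
def proj(p,X):
    c=rot(p['attitude']).T@(np.array(X,float)-np.array(p['position']));x,y=c[:2]/c[2];f=1+p['k1']*(x*x+y*y)
    return np.array([p['fx']*x*f+p['cx'],p['fy']*y*f+p['cy']])
def save(p,n): cv2.imwrite('pics/'+n,p['img'][:,:,::-1])
E
python3 - <<'E'
from h import *
np.set_printoptions(precision=1,suppress=True)
print(sensors.state())
P={n:viewer.grab_frame(n) for n in('scene','top')}
for n,p in P.items(): save(p,n+'.png'); print(n,p['position'],p['attitude'],p['fx'],p['k1'])
for t in ['scraper_grip','scraper_collar','stand','rail','hook','hook_seat','hook_lips','hook_roller','neighbour1_head','neighbour2_head','neighbour3_head','neighbour4_head','vial1_center','flask_center']:
    D={n:viewer.pinpoint(t,p) for n,p in P.items()}
    print(t)
    for n in D: print('  ',n,[(np.round(d['location']).tolist(),round(d['score'],2)) for d in D[n][:4]])
    if all(D.values()):
        for a in D['scene'][:3]:
            for b in D['top'][:3]:
                x,r=tri([(P['scene'],a['location']),(P['top'],b['location'])])
                if max(r)<12: print('    ',x,max(r).round(1))
E
python3 -c "
import cv2,numpy as np
cv2.imwrite('pics/both.png',cv2.resize(np.hstack([cv2.imread('pics/scene.png'),cv2.imread('pics/top.png')]),(800,300),interpolation=cv2.INTER_AREA))"
```

```text
{'time_s': 0.0, 'qpos': array([73.9, 18.4, 89.7,  0. , 72. , -1.1]), 'qvel': array([ 0. , -0. , -0. ,  0.1,  0. ,  0.1]), 'effort': array([ -0. , -41.2, -23.2,   0.1,   0. ,  -0. ]), 'ee_pos': array([148.7, 555. , 227.1]), 'ee_rot': array([-179.9,   -0. ,  165. ]), 'force': array([-0.6,  0.1, -0.8]), 'torque': array([ 0.1, -0. , -0. ]), 'gripper_force': 0.0, 'gripper_width': 91.17737310688725}
scene [1013.8  636.5  892.9] [-134.5    0.5  141.4] 478.5075525555898 -0.09025166566521181
top [ 360.1   31.  1051.2] [-170.2   -0.5  -91.1] 359.37094311982503 -0.031202607651276876
scraper_grip
   scene [([167.0, 100.0], 0.83), ([241.0, 77.0], 0.62), ([213.0, 151.0], 0.57), ([207.0, 107.0], 0.56)]
   top [([386.0, 172.0], 0.95), ([375.0, 217.0], 0.76), ([383.0, 265.0], 0.69)]
     [ 554.5 -307.   208.3] 0.1
     [ 334.6 -283.9  200.1] 1.0
scraper_collar
   scene [([241.0, 95.0], 0.76), ([168.0, 120.0], 0.74), ([210.0, 116.0], 0.7), ([313.0, 212.0], 0.63)]
   top [([379.0, 176.0], 0.89), ([371.0, 263.0], 0.63)]
     [ 339.  -275.7  147.8] 2.8
     [ 559.1 -312.6  143.6] 0.9
stand
   scene [([21
[... 674 characters left out ...]
4), ([261.0, 232.0], 0.68)]
   top [([219.0, 155.0], 0.7), ([206.0, 137.0], 0.62), ([182.0, 147.0], 0.49)]
     [659.3 217.5  78.6] 8.2
     [634.  183.5 197.4] 8.6
neighbour3_head
   scene [([238.0, 246.0], 0.64)]
   top [([179.0, 149.0], 0.65), ([207.0, 139.0], 0.46), ([220.0, 156.0], 0.41)]
     [667.1 136.  137.8] 0.4
     [638.9 103.6  83. ] 4.5
neighbour4_head
   scene [([224.0, 231.0], 0.69)]
   top [([242.0, 154.0], 0.63)]
     [641.2  45.   82.2] 1.4
vial1_center
   scene [([316.0, 240.0], 0.68), ([388.0, 272.0], 0.52)]
   top []
flask_center
   scene [([389.0, 273.0], 0.73)]
   top [([134.0, 229.0], 0.66), ([354.0, 224.0], 0.59), ([365.0, 224.0], 0.42)]
     [436.  345.8  68.8] 3.0
```

View pics/scene.png

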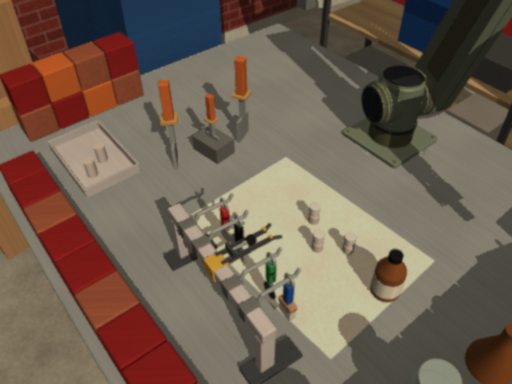

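View pics/top.png

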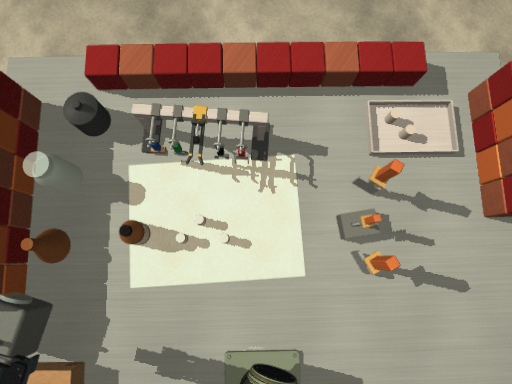

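The picture shows the small orange scraper in the grey block: scene (210,107), top (371,220). It stands between two larger look-alikes. The yellow free hook is at top (200,112) / scene (214,265), between the green and black tools. I'll move over the block for a wrist view.

>>> {"api": "step_arm", "payload": {"plan": [-2.9,-2.72,-0.92,0,0,0,-2.9,-2.72,-0.92,0,0,0,-2.9,-2.72,-0.92,0,0,0,-2.9,-2.72,-0.92,0,0,0,-2.9,-2.72,-0.92,0,0,0]}}

```text
time_s: 1.92
ee_pos: [254.2, 384.9, 274.4]
ee_rot: [180.0, 0.0, 165.1]
force: [0.0, 0.0, -0.2]
gripper_width: 91.5
gripper_force: 0.0
```

>>> {"api": "step_arm", "payload": {"plan": [-2.9,-2.72,-0.92,0,0,0,-2.9,-2.72,-0.92,0,0,0,-2.9,-2.72,-0.92,0,0,0,-2.9,-2.72,-0.92,0,0,0,-2.9,-2.72,-0.92,0,0,0]}}

```text
time_s: 2.33
ee_pos: [359.0, 215.9, 320.7]
ee_rot: [180.0, 0.0, 165.0]
force: [0.6, 0.7, -0.2]
gripper_width: 91.2
gripper_force: 0.0
```

>>> {"api": "step_arm", "payload": {"plan": [-2.9,-2.72,-0.92,0,0,0,-2.9,-2.72,-0.92,0,0,0,-1.33,-3.55,0,0,0,0,-1.33,-3.55,0,0,0,0,-1.33,-3.55,0,0,0,0]}}

```text
time_s: 2.75
ee_pos: [411.5, 35.0, 338.6]
ee_rot: [180.0, 0.0, 165.0]
force: [0.1, 0.1, -0.4]
gripper_width: 91.3
gripper_force: 0.0
```

>>> {"api": "step_arm", "payload": {"plan": [-1.33,-3.55,0,0,0,0,-1.33,-3.55,0,0,0,0,-1.33,-3.55,0,0,0,0,-1.33,-3.55,0,0,0,0,-1.33,-3.55,0,0,0,0]}}

```text
time_s: 3.17
ee_pos: [429.4, -153.7, 338.6]
ee_rot: [180.0, 0.0, 165.0]
force: [2.2, 0.4, 0.1]
gripper_width: 91.3
gripper_force: 0.0
```

>>> {"api": "step_arm", "payload": {"plan": [-1.33,-3.55,0,0,0,0,-1.33,-3.55,0,0,0,0,-1.33,-3.55,0,0,0,0,0,0,0,0,0,0,0,0,0,0,0,0]}}

```text
time_s: 3.58
ee_pos: [440.5, -266.5, 337.6]
ee_rot: [180.0, -0.1, 164.8]
force: [0.0, 1.2, -0.3]
gripper_width: 91.0
gripper_force: 0.0
```

```bash
python3 - <<'E'
from h import *
np.set_printoptions(precision=1,suppress=True)
s=sensors.state();print(s['time_s'],s['ee_pos'],s['ee_rot'],s['force'])
P={n:viewer.grab_frame(n) for n in('scene','top','wrist')}
p=P['wrist'];print(p['position'],p['attitude'],p['fx'])
save(p,'w1.png')
for t in ['scraper_grip','scraper_collar','stand']:
    for n,p in P.items():
        D=viewer.pinpoint(t,p);z={'scraper_grip':152.5,'scraper_collar':110,'stand':0}[t]
        print(t,n,[(np.round(d['location'],1).tolist(),round(d['score'],2),atz(p,d['location'],z)[:2]) for d in D[:4]])
E
```

```text
3.5833 [ 440.5 -266.5  337.6] [180.   -0.1 164.8] [ 0.   1.2 -0.3]
[ 363.2 -245.   494.9] [163.5  -0.   75.1] 323.80509214431214
scraper_grip scene [([240.5, 77.5], 0.96, array([ 289.8, -348.7])), ([205.6, 104.3], 0.94, array([ 446.4, -299.8])), ([165.7, 98.4], 0.93, array([ 515.4, -394.9]))]
scraper_grip top [([386.7, 172.3], 0.85, array([ 566.7, -330.1])), ([385.2, 266.8], 0.64, array([ 327.4, -306.8])), ([372.8, 217.1], 0.62, array([ 451.3, -284.9]))]
scraper_grip wrist [([238.4, 300.5], 0.71, array([ 591.8, -326.1])), ([200.0, 78.1], 0.67, array([ 333.5, -293.3])), ([240.6, 182.0], 0.65, array([ 447.7, -283. ]))]
scraper_collar scene [([167.6, 118.4], 0.73, array([ 534. , -364.6])), ([211.5, 121.0], 0.55, array([ 446.8, -276.4])), ([241.2, 94.7], 0.55, array([ 304.9, -327.7]))]
scraper_collar top [([375.1, 262.0], 0.84, array([ 338.7, -297.3])), ([376.8, 176.9], 0.58, array([ 564.2, -319.1])), ([366.8, 223.1], 0.41, array([ 440.1, -282.7]))]
scraper_collar wrist [([241.8, 271.7], 0.73, array([ 578.2, -319.6])), ([242.1, 175.6], 0.72, array([ 450.8, -283.7])), ([210.1, 84.2], 0.64, array([ 339.1, -290.2]))]
stand scene [([215.3, 148.1], 0.85, array([ 434.8, -288. ])), ([345.6, 242.8], 0.71, array([398.2, 200.2])), ([241.0, 246.8], 0.66, array([599.9,  51.5]))]
stand top [([351.2, 221.4], 0.57, array([ 455.3, -273.4]))]
stand wrist [([246.5, 158.7], 0.88, array([ 451.7, -281. ]))]
```

View pics/w1.png

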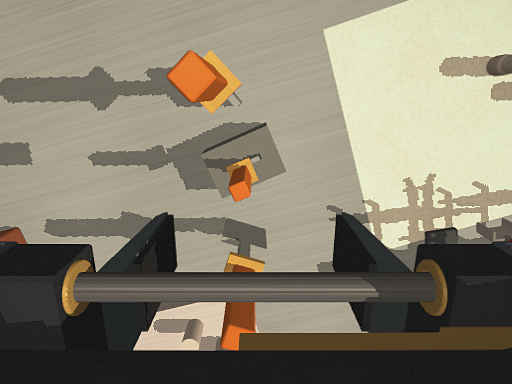

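```bash
python3 - <<'E'
from h import *
np.set_printoptions(precision=1,suppress=True)
p=viewer.grab_frame('wrist')
cv2.imwrite('pics/w1c.png',cv2.resize(p['img'][110:220,180:300,::-1],None,fx=5,fy=5,interpolation=cv2.INTER_CUBIC))
c=[atz(p,q,50) for q in [(203,153),(266,124),(286,170),(218,198)]]
c=np.array(c);print(c,c.mean(0))
for i in range(4):
    d=c[(i+1)%4]-c[i];print(np.linalg.norm(d),np.degrees(np.arctan2(d[1],d[0])))
E
```

```text
[[ 419.9 -334.1   50. ]
 [ 404.1 -239.9   50. ]
 [ 473.  -228.5   50. ]
 [ 488.  -332.9   50. ]] [ 446.3 -283.8   50. ]
95.49159113010423 99.54111306949939
69.85063326089421 9.43018913773981
105.4598115319243 -81.80442623503292
68.12314286937706 -178.96324894458147
```

View pics/w1c.png

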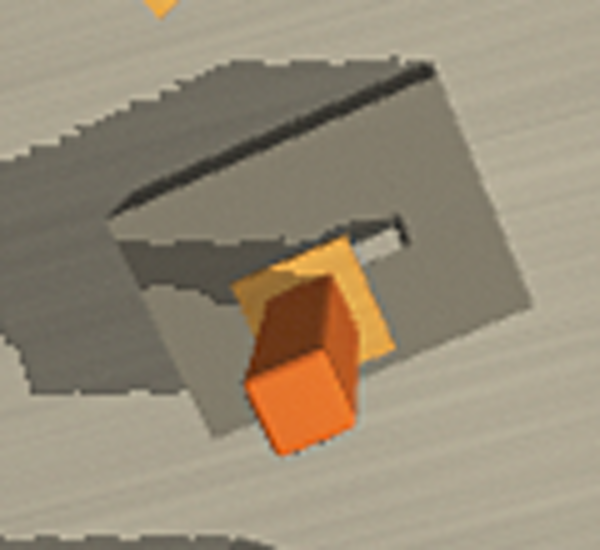

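```bash
python3 - <<'E'
from h import *
np.set_printoptions(precision=1,suppress=True)
p=viewer.grab_frame('wrist')
for z,Q in((50,[(113,217),(437,75),(532,305),(214,437)]),(115,[(232,285),(348,236),(395,350)]),(190,[(245,382),(323,347),(357,423),(280,457)])):
    c=np.array([atz(p,(180+x/5,110+y/5),z) for x,y in Q]);print(z,c.mean(0),(c[0]+c[2])/2)
    for i in range(len(Q)):
        d=c[(i+1)%len(Q)]-c[i];print('  ',np.linalg.norm(d),np.degrees(np.arctan2(d[1],d[0])))
E
```

```text
50 [ 447.4 -281.9   50. ] [ 447.4 -281.6   50. ]
   97.44136158242563 98.51264507828603
   69.41778308288605 8.401585264981247
   98.68326523288773 -81.62419967779256
   69.19564485095812 -172.62694154309565
115 [ 442.1 -278.   115. ] [ 447.8 -282.3  115. ]
   30.278580556123618 98.19252178622183
   30.16034298985334 7.041167368849123
   42.30531090318751 -127.26879163770317
190 [ 447. -282.  190.] [ 447. -282.  190.]
   16.88209679917203 99.85351551981387
   16.80996450941356 8.098117521508994
   16.85138744160459 -80.13149557734715
   16.813458398765206 -171.79682008466426
```

>>> {"api": "step_arm", "payload": {"plan": [0,0,0,0,0,-0.102,0,0,0,0,0,-0.102,0,0,0,0,0,-0.102,0,0,0,0,0,-0.101,-0.45,-1.63,2.5,0,0,0]}}

```text
time_s: 4.7
ee_pos: [448.9, -280.2, 318.1]
ee_rot: [-179.7, 0.4, -171.4]
force: [0.5, -0.5, 0.3]
gripper_width: 91.2
gripper_force: 0.0
```

>>> {"api": "step_arm", "payload": {"plan": [0,0,2.5,0,0,0,0,0,2.5,0,0,0,0,0,1,0,0,0,0,0,0,0,0,0]}}

```text
time_s: 5.03
ee_pos: [446.3, -279.7, 250.8]
ee_rot: [179.8, -0.2, -171.7]
force: [-0.6, -0.0, -0.0]
gripper_width: 90.9
gripper_force: 0.0
```

```bash
python3 - <<'E'
from h import *
np.set_printoptions(precision=1,suppress=True)
s=sensors.state();print(s['time_s'],s['ee_pos'],s['ee_rot'],s['force'],s['qpos'])
p=viewer.grab_frame('wrist')
x0,x1,y0,y1=120,400,80,360
cv2.imwrite('pics/w2.png',cv2.resize(p['img'][y0:y1,x0:x1,::-1],None,fx=2,fy=2,interpolation=cv2.INTER_CUBIC))
for X in[(447.3,-282,190),(447.3,-282,152.5)]: print(proj(p,X))
print([(d['location'],d['score'],atz(p,d['location'],152.5)) for d in viewer.pinpoint('scraper_grip',p)])
E
```

```text
5.0333 [ 446.3 -279.7  250.8] [ 179.8   -0.2 -171.7] [-0.6 -0.  -0. ] [ -33.3   13.3   93.4    0.    73.7 -131.6]
[252.6 213.2]
[252.7 197.5]
[([252.0, 197.8], 0.88, array([ 447.6, -282.5,  152.5])), ([192.2, 349.8], 0.67, array([ 607.3, -317.3,  152.5]))]
```

View pics/w2.png

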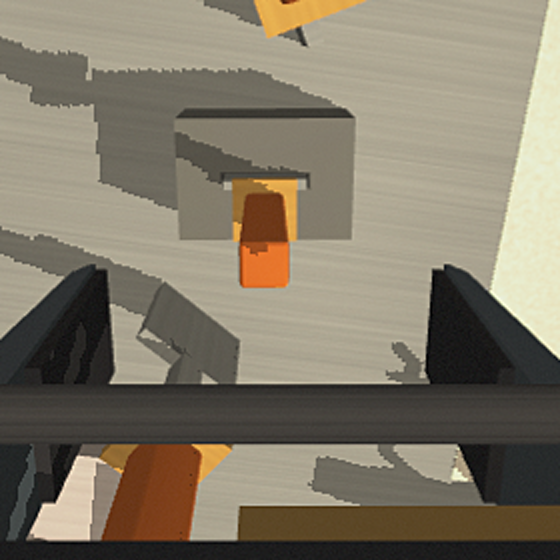

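The wrist view is squared up with the block. The grip top is at crop (265,265), centred between the fingers. Descending now.

>>> {"api": "step_arm", "payload": {"plan": [-0.07,-0.24,2.0,0,0,0,0,0,2.0,0,0,0,0,0,2.0,0,0,0,0,0,2.0,0,0,0,0,0,1.05,0,0,0]}}

```text
time_s: 5.55
ee_pos: [448.8, -282.8, 162.6]
ee_rot: [-180.0, 0.0, -171.7]
force: [0.5, 0.4, -0.1]
gripper_width: 91.0
gripper_force: 0.0
```

>>> {"api": "step_arm", "payload": {"plan": [0,0,0,0,0,0,0,0,0,0,0,0,0,0,0,0,0,0,0,0,0,0,0,0,0,0,0,0,0,0], "hand": 1.2, "newtons": 35}}

```text
time_s: 5.97
ee_pos: [449.2, -283.2, 164.1]
ee_rot: [-179.9, 0.1, -171.7]
force: [0.2, -0.4, 0.2]
gripper_width: 60.5
gripper_force: 0.0
```

>>> {"api": "step_arm", "payload": {"plan": [0,0,0,0,0,0,0,0,0,0,0,0,0,0,0,0,0,0,0,0,0,0,0,0,0,0,0,0,0,0]}}

```text
time_s: 6.38
ee_pos: [448.6, -282.7, 162.8]
ee_rot: [180.0, 0.0, -171.7]
force: [0.1, -0.7, -0.5]
gripper_width: 27.3
gripper_force: 0.0
```

>>> {"api": "step_arm", "payload": {"plan": [0,0,0,0,0,0,0,0,0,0,0,0,0,0,0,0,0,0,0,0,0,0,0,0]}}

```text
time_s: 6.72
ee_pos: [448.5, -282.7, 162.7]
ee_rot: [180.0, -0.0, -171.7]
force: [-0.4, 0.2, -0.1]
gripper_width: 17.8
gripper_force: 35.0
```

>>> {"api": "step_arm", "payload": {"plan": [0,0,-1,0,0,0,0,0,-1,0,0,0,0,0,-1.5,0,0,0,0,0,-2,0,0,0,0,0,-2,0,0,0]}}

```text
time_s: 7.13
ee_pos: [448.4, -282.7, 239.4]
ee_rot: [-180.0, -0.0, -171.7]
force: [0.8, -0.5, -1.7]
gripper_width: 17.8
gripper_force: 35.0
```

>>> {"api": "step_arm", "payload": {"plan": [0,0,-3,0,0,0,0,0,-3,0,0,0,0,0,-3,0,0,0,0,0,0,0,0,0,0,0,0,0,0,0]}}

```text
time_s: 7.55
ee_pos: [449.1, -283.2, 330.5]
ee_rot: [-179.8, 0.2, -171.7]
force: [-0.6, 0.1, -2.5]
gripper_width: 17.7
gripper_force: 35.0
```

```bash
python3 - <<'E'
from h import *
np.set_printoptions(precision=1,suppress=True)
s=sensors.state();print(s['time_s'],s['ee_pos'],s['ee_rot'],s['force'],s['torque'],s['gripper_width'],s['gripper_force'])
P={n:viewer.grab_frame(n) for n in('scene','top','wrist')}
for t,dz in(('scraper_grip',-17),('scraper_collar',-60)):
  for n in P:
    print(t,n,proj(P[n],s['ee_pos']+[0,0,dz+10]),[(d['location'],round(d['score'],2)) for d in viewer.pinpoint(t,P[n])[:4]])
# free hook yaw: neighbours
for t in['hook','hook_seat','hook_lips','hook_roller','neighbour1_head','neighbour2_head','neighbour3_head','neighbour4_head']:
  D={n:viewer.pinpoint(t,P[n]) for n in('scene','top')}
  for n in D:
    z={'hook':0,'hook_seat':165,'hook_lips':170,'hook_roller':171}.get(t,72)
    print(t,n,[(d['location'],round(d['score'],2),atz(P[n],d['location'],z)[:2]) for d in D[n][:3]])
save(P['scene'],'s3.png')
cv2.imwrite('pics/t3.png',cv2.resize(P['top']['img'][90:180,120:280,::-1],None,fx=5,fy=5,interpolation=cv2.INTER_CUBIC))
E
```

```text
7.55 [ 449.1 -283.2  330.5] [-179.8    0.2 -171.7] [-0.6  0.1 -2.5] [ 0.1  0.1 -0. ] 17.7322588145885 34.99286413192749
scraper_grip scene [203.1  49.7] [([166.1, 100.6], 0.96), ([241.6, 79.2], 0.81), ([202.6, 50.0], 0.66)]
scraper_grip top [400.3 209.2] [([385.3, 263.6], 0.83), ([384.3, 172.5], 0.61)]
scraper_grip wrist [255.1 250. ] [([254.8, 240.7], 0.85), ([273.1, 57.4], 0.7)]
scraper_collar scene [204.4  65.2] [([170.5, 117.5], 0.92), ([205.4, 64.6], 0.77), ([240.8, 95.8], 0.73)]
scraper_collar top [392.1 211.8] [([132.0, 228.4], 0.67), ([379.5, 181.3], 0.66), ([374.0, 261.5], 0.65)]
scraper_collar wrist [254.9 220.7] [([254.1, 216.1], 0.87), ([268.8, 67.6], 0.63)]
hook scene [([201.8, 48.6], 0.62, array([ 127. , -816.2]))]
hook top [([208.9, 138.4], 0.67, array([716.5, 145.4])), ([192.7, 139.6], 0.2, array([713.5, 194.8]))]
hook_seat scene []
hook_seat top [([193.8, 144.6], 0.6, array([644.6, 166.1]))]
hook_lips scene [([262.9, 232.0], 0.73, array([622.3, 160.6]))]
hook_lips top [([195.3, 148.8], 0.88, array([631.8, 161.4])), ([349.8, 220.9], 0.42, array([ 441.2, -220.8]))]
hoo
[... 213 characters left out ...]
 0.75, array([656.8, 282.9]))]
neighbour1_head top [([162.0, 151.9], 0.79, array([654.6, 269.9])), ([241.3, 153.8], 0.56, array([645.2,  46.1]))]
neighbour2_head scene [([269.8, 288.2], 0.55, array([653.1, 220.7]))]
neighbour2_head top [([180.0, 150.3], 0.67, array([658.4, 219.1]))]
neighbour3_head scene [([237.8, 246.1], 0.69, array([637.5,  92.7])), ([264.5, 232.6], 0.68, array([567.6,  99.7]))]
neighbour3_head top [([219.4, 155.9], 0.43, array([640.1, 107.9])), ([353.3, 225.3], 0.23, array([ 438. , -257.6]))]
neighbour4_head scene [([224.9, 233.3], 0.7, array([637.9,  45.3])), ([317.2, 240.3], 0.3, array([491.4, 190.6]))]
neighbour4_head top [([241.4, 154.8], 0.55, array([642.3,  45.9]))]
```

View pics/t3.png

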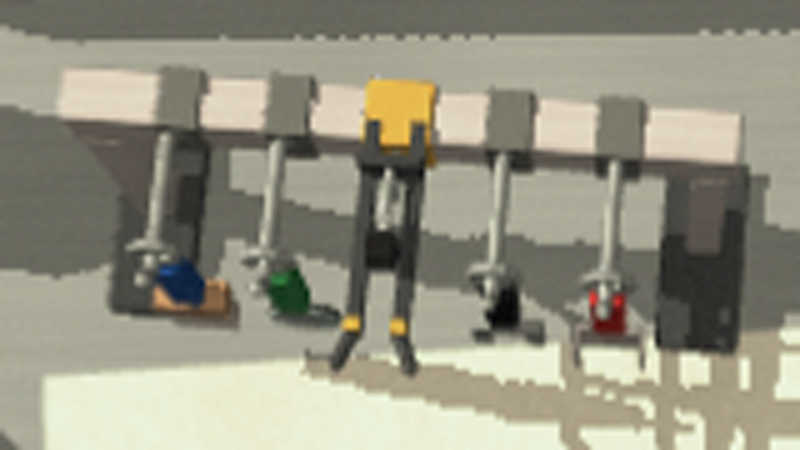

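The top crop shows the rail tilted about 4°. The free yellow hook's lips are at crop (352,323) and (400,326), and its roller is at (382,250). Now I'll work out the numbers.

```bash
python3 - <<'E'
from h import *
np.set_printoptions(precision=1,suppress=True)
p=viewer.grab_frame('top')
f=lambda x,y,z:atz(p,(120+x/5-.4,90+y/5-.4),z)
a,b=f(60,117,160),f(742,163,160);print('bar',a,b,np.degrees(np.arctan2(a[0]-b[0],a[1]-b[1])),np.linalg.norm(a-b))
a,b=f(62,70,160),f(743,113,160);print('bar back',a,b,np.degrees(np.arctan2(a[0]-b[0],a[1]-b[1])))
print('lips',f(352,323,170),f(400,326,170),'roller front',f(381,262,175),'roller mid top',f(382,248,181),'prong base',f(370,170,165),f(415,172,165))
print('horn tips',f(338,368,165),f(410,371,165))
s=sensors.state();print(s['force'],s['ee_pos'])
E
```

```text
bar [735.5 331.3 160. ] [704.  -26.1 160. ] 5.048899940076686 358.73044642157754
bar back [761.8 331.3 160. ] [731.6 -27.3 160. ] 4.812301720993818
lips [617.8 174.7 170. ] [615.8 150.4 170. ] roller front [648.2 159.6 175. ] roller mid top [653.6 158.3 181. ] prong base [701.3 167.2 165. ] [699.8 143.9 165. ]
horn tips [595.7 182.4 165. ] [593.5 145.8 165. ]
[-0.4 -0.8 -2.6] [ 448.6 -282.7  327.8]
```

>>> {"api": "step_arm", "payload": {"plan": [0,0,0,0,0,0.115,0,0,0,0,0,0.115,-0.61,2.5,0,0,0,0,-0.61,3.82,0,0,0,0,-0.61,3.82,0,0,0,0]}}

```text
time_s: 9.27
ee_pos: [475.5, -182.8, 327.6]
ee_rot: [180.0, 0.0, 175.0]
force: [1.1, 0.0, -0.3]
gripper_width: 17.9
gripper_force: 35.0
```

>>> {"api": "step_arm", "payload": {"plan": [-0.61,3.82,0,0,0,0,-0.61,3.82,0,0,0,0,-0.61,3.82,0,0,0,0,-0.61,3.82,0,0,0,0,-0.61,3.82,0,0,0,0]}}

```text
time_s: 9.68
ee_pos: [522.1, 6.3, 328.0]
ee_rot: [180.0, 0.0, 175.1]
force: [0.1, -0.8, -2.0]
gripper_width: 17.7
gripper_force: 35.0
```

>>> {"api": "step_arm", "payload": {"plan": [-0.61,3.82,1,0,0,0,-0.61,3.82,1,0,0,0,-0.61,3.2,2,0,0,0,-0.61,2,2,0,0,0,0,0,0,0,0,0]}}

```text
time_s: 10.1
ee_pos: [556.2, 134.0, 263.2]
ee_rot: [180.0, -0.4, 175.4]
force: [0.2, -0.1, -2.2]
gripper_width: 17.7
gripper_force: 35.0
```

>>> {"api": "step_arm", "payload": {"plan": [0,0,1.5,0,0,0,0,0,0,0,0,0]}}

```text
time_s: 10.27
ee_pos: [555.9, 130.1, 250.6]
ee_rot: [-179.9, -0.3, 175.2]
force: [-0.1, -0.5, -2.4]
gripper_width: 17.9
gripper_force: 35.0
```

```bash
python3 - <<'E'
from h import *
np.set_printoptions(precision=1,suppress=True)
s=sensors.state();print(s['time_s'],s['ee_pos'],s['ee_rot'],s['force'],s['gripper_width'],s['qpos'])
P={n:viewer.grab_frame(n) for n in('scene','top','wrist')}
for t,z in(('scraper_grip',s['ee_pos'][2]-10),('scraper_collar',s['ee_pos'][2]-52.7),('hook_seat',165),('hook_lips',170),('hook_roller',171)):
  for n in P:
    print(t,n,[(d['location'],round(d['score'],2),atz(P[n],d['location'],z)[:2]) for d in viewer.pinpoint(t,P[n])[:3]])
p=P['wrist']
cv2.imwrite('pics/w4.png',cv2.resize(p['img'][:,:,::-1],(800,600),interpolation=cv2.INTER_CUBIC))
E
```

```text
10.2667 [555.9 130.1 250.6] [-179.9   -0.3  175.2] [-0.1 -0.5 -2.4] 17.887939896489733 [ 12.   17.3  87.8  -0.   75.2 -73.1]
scraper_grip scene [([167.2, 99.2], 0.85, array([ 573.7, -266.9])), ([275.4, 179.8], 0.84, array([555.3, 117.6])), ([280.1, 198.3], 0.46, array([581.7, 162.5]))]
scraper_grip top [([388.5, 175.1], 0.98, array([ 539.7, -298.4])), ([205.0, 169.7], 0.41, array([559.4, 128.1]))]
scraper_grip wrist [([251.6, 243.7], 0.74, array([558.5, 126.8]))]
scraper_collar scene [([169.5, 118.5], 0.95, array([ 584.4, -248.9])), ([279.6, 197.9], 0.66, array([553.4, 130. ])), ([242.1, 96.8], 0.58, array([ 388.6, -210.2]))]
scraper_collar top [([377.2, 176.9], 0.89, array([ 545.1, -287.4])), ([376.2, 261.4], 0.86, array([ 342. , -269.3])), ([206.3, 180.2], 0.49, array([543.7, 129.9]))]
scraper_collar wrist [([255.5, 215.0], 0.89, array([557.3, 129.3]))]
hook_seat scene [([256.3, 241.4], 0.56, array([644.9, 167.8])), ([315.5, 240.6], 0.56, array([553.7, 239.5]))]
hook_seat top []
hook_seat wrist []
hook_lips scene [([261.9, 229.4], 0.73, array([619.6, 154.1]))]
hook_lips top []
hook_lips wrist []
hook_roller scene [([252.5, 242.7], 0.84, array([655.7, 169.6]))]
hook_roller top []
hook_roller wrist []
```

View pics/w4.png

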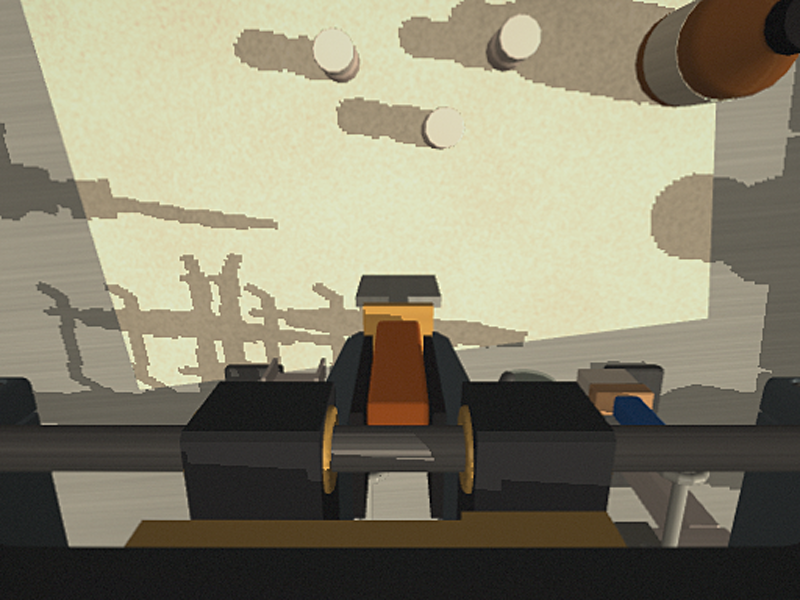

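The wrist camera looks back toward the robot. It shows the scraper squarely held (grip at 398,370), with the fork hidden. I'll line up in front of the hook and check with the fixed cameras.

>>> {"api": "step_arm", "payload": {"plan": [0,1.86,0.5,0,0,0,0,1.86,0.5,0,0,0,0,0,0.5,0,0,0,0,0,0,0,0,0,0,0,0,0,0,0]}}

```text
time_s: 11.58
ee_pos: [560.0, 167.0, 237.5]
ee_rot: [-179.9, -0.1, 175.2]
force: [0.0, 0.1, -1.5]
gripper_width: 17.7
gripper_force: 35.0
```

```bash
python3 - <<'E'
from h import *
np.set_printoptions(precision=1,suppress=True)
s=sensors.state();print(s['time_s'],s['ee_pos'],s['ee_rot'],s['force'],s['gripper_width'])
P={n:viewer.grab_frame(n) for n in('scene','top')}
for t,z in(('scraper_grip',s['ee_pos'][2]-10),('scraper_collar',s['ee_pos'][2]-52.7)):
  for n in P:
    print(t,n,[(d['location'],round(d['score'],2),atz(P[n],d['location'],z)) for d in viewer.pinpoint(t,P[n])[:4]])
a=cv2.resize(P['scene']['img'][150:300,200:350,::-1],(600,600),interpolation=cv2.INTER_CUBIC)
cv2.imwrite('pics/s5.png',a)
for n in P:
  for X in [(620,162.2,165),(635,161,165),(645.8,160,171)]: print(n,X,proj(P[n],X),(proj(P[n],X)-[200,150])*4)
E
```

```text
11.5833 [560.  167.  237.5] [-179.9   -0.1  175.2] [ 0.   0.1 -1.5] 17.694673465842175
scraper_grip scene [([285.3, 197.5], 0.89, array([563.7, 157.8, 227.5])), ([241.9, 77.1], 0.76, array([ 359.1, -248.1,  227.5])), ([165.9, 99.2], 0.59, array([ 567.3, -287.1,  227.5])), ([256.1, 242.6], 0.53, array([678.6, 210. , 227.5]))]
scraper_grip top [([386.2, 264.7], 0.94, array([ 334.8, -281.3,  227.5])), ([389.6, 174.8], 0.88, array([ 543.3, -306.4,  227.5])), ([191.0, 167.9], 0.51, array([567.5, 162.6, 227.5]))]
scraper_collar scene [([170.0, 118.0], 0.7, array([ 574.3, -266.6,  184.8])), ([238.9, 92.5], 0.58, array([ 370.9, -247.9,  184.8])), ([287.0, 211.7], 0.56, array([558.7, 159.5, 184.8])), ([256.8, 238.0], 0.44, array([648.9, 174.6, 184.8]))]
scraper_collar top [([375.9, 175.8], 0.65, array([ 550.8, -289.2,  184.8])), ([376.3, 259.9], 0.56, array([ 345.3, -274.4,  184.8])), ([189.9, 178.3], 0.49, array([552. , 171.9, 184.8]))]
scene (620, 162.2, 165) [264.3 233.6] [257.3 334.3]
scene (635, 161, 165) [258.1 236.9] [232.2 347.5]
scene (645.8, 160, 171) [253.4 237.3] [213.7 349.1]
top (620, 162.2, 165) [195.2 153.8] [-19.   15.3]
top (635, 161, 165) [195.8 148.2] [-16.9  -7.3]
top (645.8, 160, 171) [195.9 143.4] [-16.6 -26.5]
```

View pics/s5.png

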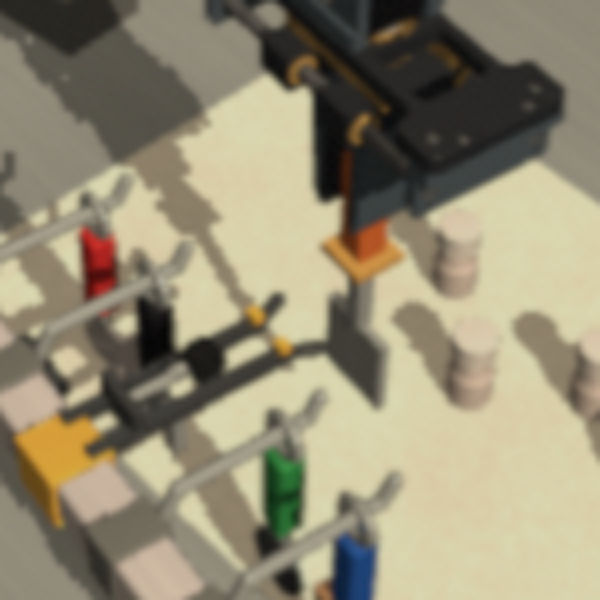

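The scene crop shows the collar at (363,250), with lips at (256,315) and (284,347) and the roller at (205,357). The neighbours are undisturbed. I'll compare the collar and lips in the same camera to cancel calibration bias.

```bash
python3 - <<'E'
from h import *
np.set_printoptions(precision=1,suppress=True)
p=viewer.grab_frame('scene');q=viewer.grab_frame('top');s=sensors.state();print(s['ee_pos'])
c=lambda X:(proj(p,X)-[200,150]+.5)*4-.5
r=R.from_euler('z',-4.9,degrees=True)
C=np.array([559.5,167,189.8])
for a,b in((15,15),(15,-15),(-15,15),(-15,-15)): print('corner',a,b,c(C+r.apply([a,b,0])))
uv=lambda x,y:((x+.5)/4+200-.5,(y+.5)/4+150-.5)
l=[atz(p,uv(256,315),168),atz(p,uv(284,347),168)];print('lips',l,(l[0]+l[1])/2)
print('collar obs',atz(p,uv(362,249),189.8), atz(p,uv(322,247),189.8),atz(p,uv(404,255),189.8),'under front',atz(p,uv(362,282),184.8))
# orange/yellow segmentation for lips in both views
for n,P,box in(('scene',p,(255,222,280,242)),('top',q,(185,148,206,162))):
    x0,y0,x1,y1=box;h=cv2.cvtColor(P['img'][y0:y1,x0:x1],cv2.COLOR_RGB2HSV)
    m=((h[...,0]>12)&(h[...,0]<30)&(h[...,1]>150)&(h[...,2]>120)).astype(np.uint8)
    k,_,st,ce=cv2.connectedComponentsWithStats(m,connectivity=8)
    for i in range(1,k): print(n,st[i][4],ce[i]+[x0,y0],atz(P,ce[i]+[x0,y0],168.5))
E
```

```text
[560.4 167.1 238.1]
corner 15 15 [352.3 281.9]
corner 15 -15 [316.7 245. ]
corner -15 15 [400.7 256.6]
corner -15 -15 [364.6 220.7]
lips [array([614.1, 152.8, 168. ]), array([616.6, 177.6, 168. ])] [615.3 165.2 168. ]
collar obs [557.3 167.2 189.8] [572.  153.5 189.8] [543.8 183.5 189.8] under front [568.9 180.5 184.8]
scene 14 [263.5 228.5] [614.8 153.3 168.5]
scene 11 [270.2 236.5] [617.8 177.7 168.5]
```

>>> {"api": "step_arm", "payload": {"plan": [0,0.1,0.5,0,0,0,0,0,0.5,0,0,0,-1,0,0,0,0,0,-1,0,0,0,0,0,0,0,0,0,0,0]}}

```text
time_s: 12.4
ee_pos: [582.8, 166.5, 227.5]
ee_rot: [180.0, 0.1, 175.1]
force: [0.7, -0.2, -1.2]
gripper_width: 17.5
gripper_force: 35.0
```

>>> {"api": "step_arm", "payload": {"plan": [-0.7,0,0,0,0,0,-0.7,0,0,0,0,0,-0.7,0,0,0,0,0,0,0,0,0,0,0,0,0,0,0,0,0]}}

```text
time_s: 12.82
ee_pos: [601.6, 164.9, 227.7]
ee_rot: [180.0, -0.0, 175.1]
force: [-0.3, -0.7, -1.2]
gripper_width: 17.8
gripper_force: 35.0
```

>>> {"api": "step_arm", "payload": {"plan": [-0.6,0,0,0,0,0,-0.6,0,0,0,0,0,-0.6,0,0,0,0,0,0,0,0,0,0,0,0,0,0,0,0,0]}}

```text
time_s: 13.23
ee_pos: [619.5, 163.3, 227.7]
ee_rot: [180.0, -0.0, 175.1]
force: [0.1, 0.5, -1.0]
gripper_width: 17.7
gripper_force: 35.0
```

>>> {"api": "step_arm", "payload": {"plan": [-0.4,0,0,0,0,0,-0.4,0,0,0,0,0,0,0,0,0,0,0,0,0,0,0,0,0]}}

```text
time_s: 13.57
ee_pos: [627.3, 162.7, 227.8]
ee_rot: [180.0, -0.0, 175.1]
force: [-0.6, 0.8, -2.0]
gripper_width: 17.8
gripper_force: 35.0
```

>>> {"api": "step_arm", "payload": {"plan": [-0.2,0,0,0,0,0,0,0,0,0,0,0,0,0,0,0,0,0]}}

```text
time_s: 13.82
ee_pos: [629.1, 162.6, 227.9]
ee_rot: [180.0, -0.0, 175.1]
force: [-0.4, -0.2, -2.1]
gripper_width: 17.6
gripper_force: 35.0
```

>>> {"api": "step_arm", "payload": {"plan": [-0.2,0,0,0,0,0,0,0,0,0,0,0,0,0,0,0,0,0]}}

```text
time_s: 14.07
ee_pos: [631.2, 162.4, 227.8]
ee_rot: [180.0, 0.0, 175.1]
force: [-0.2, 0.2, -0.8]
gripper_width: 17.6
gripper_force: 35.0
```

>>> {"api": "step_arm", "payload": {"plan": [-0.2,0,0,0,0,0,0,0,0,0,0,0,0,0,0,0,0,0]}}

```text
time_s: 14.32
ee_pos: [633.2, 162.3, 227.8]
ee_rot: [180.0, 0.0, 175.1]
force: [0.3, -0.2, -1.5]
gripper_width: 17.6
gripper_force: 35.0
```

>>> {"api": "step_arm", "payload": {"plan": [-0.2,0,0,0,0,0,0,0,0,0,0,0,0,0,0,0,0,0]}}

```text
time_s: 14.57
ee_pos: [634.8, 162.1, 227.8]
ee_rot: [180.0, -0.1, 175.1]
force: [-1.0, 0.9, -0.6]
gripper_width: 17.7
gripper_force: 35.0
```

>>> {"api": "step_arm", "payload": {"plan": [-0.2,0,0,0,0,0,0,0,0,0,0,0,0,0,0,0,0,0]}}

```text
time_s: 14.82
ee_pos: [636.7, 161.9, 227.8]
ee_rot: [-180.0, -0.1, 175.1]
force: [-2.5, -0.3, -0.5]
gripper_width: 18.0
gripper_force: 35.0
```

>>> {"api": "step_arm", "payload": {"plan": [-0.2,0,0,0,0,0,0,0,0,0,0,0,0,0,0,0,0,0]}}

```text
time_s: 15.07
ee_pos: [638.7, 161.7, 227.8]
ee_rot: [180.0, -0.1, 175.1]
force: [-3.7, 0.2, 0.8]
gripper_width: 17.8
gripper_force: 35.0
```

>>> {"api": "step_arm", "payload": {"plan": [-0.1,0,0,0,0,0,-0.05,0,0,0,0,0,0,0,0,0,0,0,0,0,0,0,0,0]}}

```text
time_s: 15.4
ee_pos: [640.2, 161.7, 227.8]
ee_rot: [180.0, -0.1, 175.1]
force: [-5.1, 1.2, 0.7]
gripper_width: 17.9
gripper_force: 35.0
```

>>> {"api": "step_arm", "payload": {"plan": [0,0,0,0,0,0]}}

```text
time_s: 15.48
ee_pos: [640.2, 161.6, 227.8]
ee_rot: [180.0, -0.1, 175.1]
force: [-5.1, 0.8, 0.6]
gripper_width: 17.6
gripper_force: 35.0
```

>>> {"api": "step_arm", "payload": {"plan": [0,0,0.2,0,0,0,0,0,0.2,0,0,0,0,0,0,0,0,0]}}

```text
time_s: 15.73
ee_pos: [639.5, 161.7, 222.8]
ee_rot: [-180.0, -0.2, 175.1]
force: [-5.7, 1.1, -1.6]
gripper_width: 17.8
gripper_force: 35.0
```

>>> {"api": "step_arm", "payload": {"plan": [0,0,0.2,0,0,0,0,0,0,0,0,0,0,0,0,0,0,0]}}

```text
time_s: 15.98
ee_pos: [639.6, 161.7, 220.8]
ee_rot: [-180.0, -0.2, 175.1]
force: [-5.8, 0.7, -1.8]
gripper_width: 17.4
gripper_force: 35.0
```

>>> {"api": "step_arm", "payload": {"plan": [0,0,0.2,0,0,0,0,0,0,0,0,0,0,0,0,0,0,0]}}

```text
time_s: 16.23
ee_pos: [639.5, 161.7, 218.7]
ee_rot: [-180.0, -0.2, 175.1]
force: [-6.1, 0.6, -2.8]
gripper_width: 17.7
gripper_force: 35.0
```

>>> {"api": "step_arm", "payload": {"plan": [0,0,0.1,0,0,0,0,0,0,0,0,0,0,0,0,0,0,0]}}

```text
time_s: 16.48
ee_pos: [639.6, 161.7, 217.8]
ee_rot: [-180.0, -0.2, 175.1]
force: [-4.7, 0.2, -1.9]
gripper_width: 18.0
gripper_force: 35.0
```

>>> {"api": "step_arm", "payload": {"plan": [0,0,0.1,0,0,0,0,0,0,0,0,0,0,0,0,0,0,0]}}

```text
time_s: 16.73
ee_pos: [639.6, 161.6, 217.6]
ee_rot: [-180.0, -0.1, 175.1]
force: [-6.4, 0.9, 1.0]
gripper_width: 17.5
gripper_force: 35.0
```

>>> {"api": "step_arm", "payload": {"plan": [0,0,0.1,0,0,0,0,0,0,0,0,0,0,0,0,0,0,0]}}

```text
time_s: 16.98
ee_pos: [639.6, 161.7, 217.1]
ee_rot: [-180.0, -0.1, 175.1]
force: [-7.0, -0.1, 2.5]
gripper_width: 17.9
gripper_force: 35.0
```

>>> {"api": "step_arm", "payload": {"plan": [0.05,0,0,0,0,0,0,0,0,0,0,0,0,0,0,0,0,0]}}

```text
time_s: 17.23
ee_pos: [639.5, 161.7, 217.2]
ee_rot: [-180.0, -0.1, 175.1]
force: [-5.0, 0.2, 2.0]
gripper_width: 17.6
gripper_force: 35.0
```

```bash
python3 - <<'E'
from h import *
np.set_printoptions(precision=1,suppress=True)
s=sensors.state();print(s['time_s'],s['ee_pos'],s['force'])
p=viewer.grab_frame('scene')
cv2.imwrite('pics/s6.png',cv2.resize(p['img'][180:300,190:330,::-1],(700,600),interpolation=cv2.INTER_CUBIC))
E
```

```text
17.2333 [639.5 161.7 217.2] [-5.   0.2  2. ]
```

View pics/s6.png

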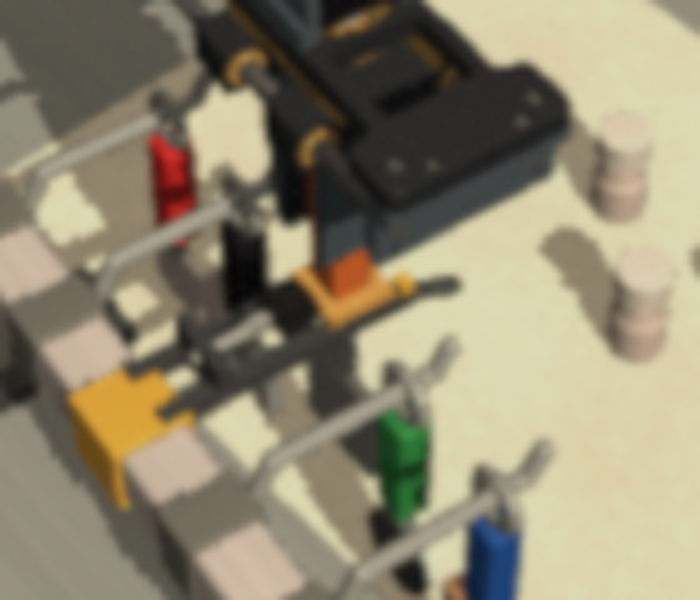

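The collar at (345,300) sits behind the near lip (404,283), pressed on the roller (290,305). The neighbours are still plumb. Releasing.

>>> {"api": "step_arm", "payload": {"plan": [0,0,0,0,0,0,0,0,0,0,0,0,0,0,0,0,0,0,0,0,0,0,0,0,0,0,0,0,0,0], "hand": 5}}

```text
time_s: 17.7
ee_pos: [640.7, 161.6, 216.9]
ee_rot: [180.0, 0.1, 175.1]
force: [0.1, -0.5, 0.4]
gripper_width: 48.2
gripper_force: 0.0
```

>>> {"api": "step_arm", "payload": {"plan": [0,0,0,0,0,0,0,0,0,0,0,0,0,0,0,0,0,0,0,0,-0.5,0,0,0,0,0,-1,0,0,0]}}

```text
time_s: 18.12
ee_pos: [639.5, 161.5, 231.1]
ee_rot: [-180.0, -0.2, 175.1]
force: [0.2, -0.2, -0.1]
gripper_width: 49.8
gripper_force: 0.0
```

>>> {"api": "step_arm", "payload": {"plan": [0,0,-2,0,0,0,0,0,-2,0,0,0,0,0,-2,0,0,0,0,0,-2,0,0,0,0,0,-2,0,0,0]}}

```text
time_s: 18.53
ee_pos: [640.1, 161.6, 334.2]
ee_rot: [180.0, 0.1, 175.1]
force: [0.5, 0.4, -0.1]
gripper_width: 49.8
gripper_force: 0.0
```

>>> {"api": "step_arm", "payload": {"plan": [3,0,0,0,0,0,4,0,0,0,0,0,4,0,0,0,0,0,3,0,0,0,0,0,0,0,0,0,0,0]}}

```text
time_s: 18.95
ee_pos: [495.5, 173.7, 334.2]
ee_rot: [179.9, -0.0, 175.3]
force: [-0.6, -1.3, 1.0]
gripper_width: 49.8
gripper_force: 0.0
```

```bash
python3 - <<'E'
from h import *
np.set_printoptions(precision=1,suppress=True)
s=sensors.state();print(s['time_s'],s['ee_pos'],s['force'])
p=viewer.grab_frame('scene');q=viewer.grab_frame('top')
for t,z in(('scraper_grip',207.5),('scraper_collar',165)):
  for P in(p,q): print(t,[(d['location'],round(d['score'],2),atz(P,d['location'],z)) for d in viewer.pinpoint(t,P)[:4]])
for X in((639,161.5,245),(639,161.5,207.5),(639,161.5,165)): print((proj(p,X)-[190,170])*4)
a=cv2.resize(p['img'][170:300,190:320,::-1],(520,520),interpolation=cv2.INTER_CUBIC)
b=cv2.resize(q['img'][100:230,140:210,::-1],(280,520),interpolation=cv2.INTER_CUBIC)
cv2.imwrite('pics/s7.png',np.hstack([a,b]))
E
```

```text
18.95 [495.5 173.7 334.2] [-0.6 -1.3  1. ]
scraper_grip [([240.8, 78.3], 0.89, array([ 345.5, -271.7,  207.5])), ([165.4, 99.7], 0.82, array([ 556.1, -313.7,  207.5])), ([252.8, 218.4], 0.79, array([636. , 146.4, 207.5]))]
scraper_grip [([387.5, 267.1], 0.66, array([ 328.6, -291.5,  207.5])), ([193.7, 142.1], 0.63, array([637.3, 160. , 207.5])), ([386.3, 173.4], 0.61, array([ 551.4, -306.8,  207.5]))]
scraper_collar [([168.5, 118.5], 0.87, array([ 566.1, -292.4,  165. ])), ([239.7, 96.2], 0.75, array([ 362.3, -256.7,  165. ])), ([259.0, 238.6], 0.7, array([636.3, 165.6, 165. ])), ([313.2, 216.0], 0.68, array([512.2, 189.2, 165. ]))]
scraper_collar [([371.8, 261.3], 0.57, array([ 341.8, -270.1,  165. ])), ([377.2, 177.0], 0.56, array([ 552. , -299.6,  165. ])), ([193.8, 152.6], 0.48, array([623.3, 165.9, 165. ]))]
[265.3 161.1]
[265.9 214.8]
[266.5 272. ]
```

View pics/s7.png

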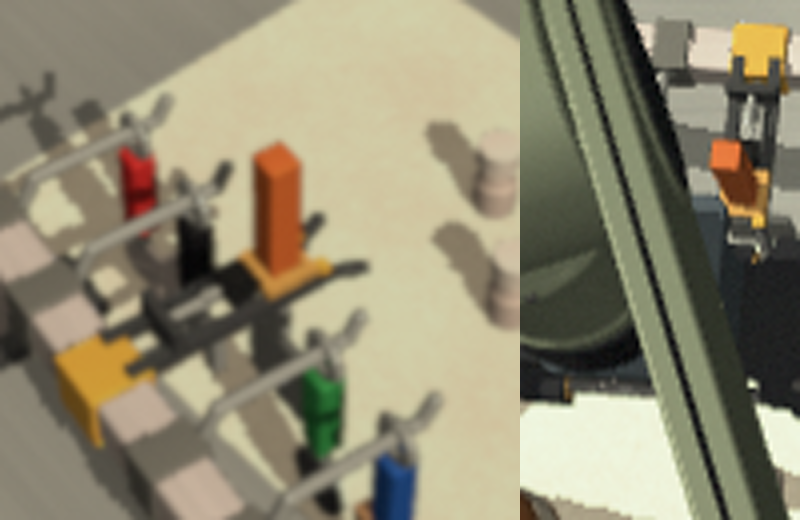

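The crop shows the scraper hanging free on the hook: grip top (277,154), collar just behind the near lip (323,266), neighbours plumb. I've used all my picture views, so I'll check height and uprightness numerically with a two-view silhouette fit.

```bash
python3 - <<'E'
from h import *
from scipy.optimize import minimize
np.set_printoptions(precision=2,suppress=True)
V=[(viewer.grab_frame('scene'),(240,195,275,245)),(viewer.grab_frame('top'),(180,125,212,158))]
M=[];S=8
for P,(x0,y0,x1,y1) in V:
    h=cv2.cvtColor(np.ascontiguousarray(P['img'][y0:y1,x0:x1]),cv2.COLOR_RGB2HSV)
    m=((h[...,0]<14)&(h[...,1]>150)&(h[...,2]>70)).astype(np.uint8)
    k,l,st,_=cv2.connectedComponentsWithStats(m); i=1+np.argmax(st[1:,4]); m=(l==i).astype(np.float32)
    print(st[i]); M.append(cv2.GaussianBlur(cv2.resize(m,None,fx=S,fy=S,interpolation=cv2.INTER_LINEAR),(0,0),4))
B=np.array([[a,b,c] for a in(-9,9) for b in(-9,9) for c in(5,80)],float)  # above collar underside
def cost(v,each=False):
    r=R.from_euler('xyz',[v[3],v[4],-4.9],degrees=True); e=[]
    for (P,(x0,y0,x1,y1)),m in zip(V,M):
        uv=np.array([(proj(P,r.apply(q)+v[:3])-[x0,y0]+.5)*S-.5 for q in B])
        a=np.zeros(m.shape,np.uint8); cv2.fillConvexPoly(a,cv2.convexHull(np.round(uv*16).astype(np.int32)),1,shift=4)
        e.append(np.abs(cv2.GaussianBlur(a.astype(np.float32),(0,0),4)-m).sum()/m.sum())
    return e if each else sum(e)
best=None
for z in(160,165,170):
    s0=np.array([[638,162,z,0,0]]*6,float); s0[1:]+=np.diag([6,6,6,4,4])
    o=minimize(cost,s0[0],method='Nelder-Mead',options=dict(initial_simplex=s0,maxiter=600,xatol=.05,fatol=1e-4))
    print(z,o.x,o.fun,cost(o.x,True))
E
```

```text
[ 14  11  12  33 321]
[  8  10  12  16 137]
160 [635.08 162.19 164.95   1.47  -0.22] 0.47132885456085205 [np.float32(0.3201476), np.float32(0.15118124)]
165 [635.54 162.42 166.61   2.22  -1.09] 0.4760304093360901 [np.float32(0.3452021), np.float32(0.1308283)]
170 [633.66 162.34 167.26   2.18   0.33] 0.478751540184021 [np.float32(0.31444484), np.float32(0.16430672)]
```

```bash
python3 -c "
from workcell import env
print(env.job_done())"
```

```text
the job is handed in; nothing more can be done
None
```

The scraper is back on the free hook, released with the robot clear, and the job was handed in at about 19 s. The collar touched down at the expected prong height behind the lips. The force on the tool stayed under about 8 N in the readings. The final two-view fit had a loose match: it put the collar 165–167 mm above the bench (prongs' top 165 mm) with about 2° of lean. The neighbours looked plumb, and the vials in view looked untouched.

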